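# Slide the board carrier into its test-jig notches and latch it

## Robot

A 6-joint arm with a two-finger parallel gripper is mounted at the origin on the work surface. World frame = base frame: x ahead of the robot, y to its left, z up, the work surface at z = 0. Lengths are in m, angles in rad, forces in N, time in s.
With the tool pointing down it reaches from about 0.35 to 0.975 m from the base axis. Payload 17.4 kg.
Tool frame: the origin (TCP) lies on the centre line of the jaws, within the pads' length; the fingertips stand 22 mm ahead of it and the grasp point (between the pads) lies 3 mm ahead of it (arm.tcp_to_tips is the distance from the TCP to the fingertips, in m); x points along the fingers, y is the direction in which the jaws open and shut, and the axes are right-handed (so a half turn about x gives the same grasp; the last joint's range is limited). The gripper opens to 85 mm and grips with 20 to 120 N. Pads are 22 mm wide; open, the fingers measure 114 mm over their backs; the gripper's body (76 mm by 85 mm) begins 54 mm behind the grasp point. The pads swing forward as they close: fully open they stand 13 mm farther back than shut.
Start: joints at [1.08, 0.116, 1.442, -0, 1.584, -0.038], TCP at [0.295, 0.607, 0.253] pointing down, gripper open.
Joint ranges: [-2.83, 2.83], [-0.83, 2.19], [0.07, 2.5], [-1.14, 4.28], [0.01, 3], [-2.97, 2.97]. Speed limits (rad/s): [1.89, 1.89, 2.22, 3.14, 3.14, 3.14].

## Interface

Orientations are given as a unit quaternion [x, y, z, w].
In Python, from workcell import arm gives the robot as it stands. Calls block until the motion is done:
- arm.move_pose(position, orientation): joint-space move of the TCP to a pose.
- arm.move_straight(position, max_speed=0.15, attitude=None): straight line of the TCP; attitude=None keeps the orientation; max_speed is the mean speed in m/s.
- arm.move_joints(angles): joint-space move.
- arm.gripper_to(opening, effort=None): opening from 0.0 (shut) to 1.0 (fully open); effort is the grip in N (None keeps the last); returns when the fingers have stopped.
- arm.hold(seconds).
- arm.solve_ik(position, orientation): joint angles nearest the present ones, or None.
- arm.snapshot(name): name is "scene" or "top"; returns the picture (420x560x3 uint8, blue, green, red); there is no depth.
- arm.camera_params(name): a dict with "fx", "fy", "cx", "cy" (pixels), "R" (3x3) and "t" (3): a world point X has camera coordinates R X + t. Camera axes: x right, y down, z forward; pixel columns grow to the right and rows downward; lengths in m; the calibration is good to about 2 mm. A picture is of the moment at which its call begins. camera_params takes no time and is no camera call.
A pose or a line that the arm cannot do raises arm.MotionError and nothing moves.
- arm.close_job(): hands the job in, once; it reports no verdict.
Readings, each from a call of its own:
- arm.read_t(): time.
- arm.read_joints(): joint angles.
- arm.read_joint_vel(): joint speeds.
- arm.read_joint_torque(): joint torques, N m.
- arm.read_ee_pos(): TCP position.
- arm.read_eef_rot(): TCP orientation.
- arm.read_force(): force on the tool from outside, world axes, zero at the start.
- arm.read_moment(): the same for the moment, N m.
- arm.read_opening(): opening from 0.0 (shut) to 1.0 (fully open).
Only numpy, scipy, OpenCV 4.12 (cv2) and the standard library are available. Lean on these libraries where they do the work, as an engineer would, in place of code of your own. Each camera call takes 0.05 s, during which the arm holds its last target.

## Task

Push the circuit-board carrier along the rails of the test jig, towards the swing latch, until it drops into the locating notches and lies fully down, level in its seat. Then push the latch's upright pin so that the latch swings right across, over the carrier's side rim, square to the rails. Only push with the fingertips: do not lift the carrier off its rails, and leave the other things on the bench where they are.

Things in the scene. Friction and masses are not known exactly. Their poses are not given: they have to be found in the camera images.
- jig: fixed test jig on a dark steel base plate 210 (x) x 420 (y) x 8 mm, origin under its centre, on the bench. Its y axis runs along the rails; the carrier is slid towards +y. An end bar (top 44 mm above the bench) closes the rails at y = +195 mm; the -y end is open
- rails (a point): mid-length point between the two aluminium rails, level with their tops, 30 mm above the bench. Rails 410 mm long at |x| = 31 to 62 mm, a free gutter between them; side guides at |x| = 62 to 72 mm, 44 mm above the bench, leave 1.7 mm play each side. Outer lanes have a notch at jig y = 115 mm, inner lanes at y = 5 mm, each 16 mm long, 6 mm deep
- carrier: loose black carrier 120 (x) x 130 (y) mm with a green circuit board, about 0.45 kg, axes as the jig's. Origin at its middle, level with the soles of its 4 feet: 30 mm above the bench on the rails, 24 mm when seated. Plate 7-13 mm above the origin, side rims and parts to 19 mm. It must slide 90 to 165 mm; feet 12 mm long (y), 7 mm tall
- push_wall (a point): middle of the rear (-y) face of the wall standing across the carrier's rear end: 70 mm wide (x), 6 mm thick, 24 mm tall. This point is 25 mm above the carrier's origin and 65 mm behind it (-y), 55 mm above the bench while it rides on the rails, 49 mm when seated
- seat (a point): where the carrier's origin lies when seated: jig x = 0, y = +60 mm, 24 mm above the bench, axes as the jig's. The carrier stays level until all four feet meet their notches here, then drops 6 mm by its own weight; the notch walls stop it sliding on. Seated it has 2 mm of play either way along y
- latch_pin (a point): the middle of the latch's upright round steel pin, 12 mm in diameter, 52 to 82 mm above the bench, 45 mm from the latch's pivot; this point is 67 mm above the bench
- latch_pivot (a point): the latch's vertical pivot on its post, on the robot's side of the rails at jig x = -92 mm, y = +60 mm, 46 mm above the bench (the underside of the latch bar). The latch is a flat steel bar 14 mm wide, 46 to 52 mm above the bench, reaching 55 mm from the pivot
- latch (a joint): latch angle. 0: the bar points along the jig's +y (open); grows clockwise seen from above, towards the rails; 1.571 (stop): along the jig's +x, square across the carrier's rim. Starts at -0.5 to 0.35, stays where it is left; pushing the pin takes 1 to 2 N. The rim of a carrier not yet dropped is in its way; over a seated one it passes 3 mm clear
- solder_spool: bystander: upright spool of solder, 48 mm across, 45 mm tall, origin at the centre of its underside, beyond the jig's far side
- screwdriver: bystander: screwdriver lying along the jig on the robot's side of it, 160 mm long
- screw_dish: bystander: small round metal dish, 68 mm across, 22 mm tall, beyond the jig's far side, origin at the centre of its underside
- multimeter: bystander: orange hand meter lying flat, 85 x 150 x 32 mm, right of the jig
- flashlight: bystander: metal torch standing upright, 44 mm across, 150 mm tall, left of the jig, origin at the centre of its underside
- stripper: bystander: yellow wire stripper lying flat, about 150 mm long, right and near the robot
- folding_rule: bystander: white folded rule lying flat, 32 x 220 x 16 mm, left of the jig

How it is judged:
By the outcome, as a careful person would: the job done as asked, in the order asked, and still so for the second after the job is handed in, with the robot touching nothing.
It also fails if it takes over 50 s, if anything falls off the work surface, if the arm or the gripper's body presses on something with over 40 N, if the wrist force passes 120 N, or if a joint passes its speed limit or range.

## Working session

There is one attempt and no reset: what is moved stays moved. The work goes in short steps, each a Python script; the robot and the scene stay as the last script left them, time stands still between calls to the robot, and variables do not carry over. Pictures are saved under pics/ and viewed, and the job is handed in when it is done.

```bash
mkdir -p pics; ls
python3 - <<'E'
from workcell import arm
import cv2
for n in ("scene","top"):
    cv2.imwrite(f"pics/{n}0.png",arm.snapshot(n)); p=arm.camera_params(n); print(n,p)
print(arm.read_t(),arm.read_ee_pos(),arm.read_eef_rot(),arm.tcp_to_tips)
E
```

```text
pics
scene {'fx': 406.52987029178007, 'fy': 406.52987029178007, 'cx': 285.5786344488802, 'cy': 213.5545786873188, 'R': array([[ 0.84809632,  0.52962198,  0.01527044],
       [ 0.40967948, -0.63720796, -0.65278537],
       [-0.33599904,  0.55988086, -0.75738898]]), 't': array([-0.46250119, -0.12611513,  1.33084719])}
top {'fx': 483.9048063419697, 'fy': 483.9048063419697, 'cx': 284.83706577343435, 'cy': 204.65347247661296, 'R': array([[ 0.01231854, -0.99951106, -0.02873847],
       [-0.99599108, -0.00971839, -0.08892308],
       [ 0.08860031,  0.02971866, -0.99562382]]), 't': array([0.05977088, 0.52793664, 1.28860517])}
0.1 [0.29524329 0.60684486 0.25261416] [ 0.15836661  0.6891622  -0.15909668  0.68895843] 0.022
```

View pics/scene0.png

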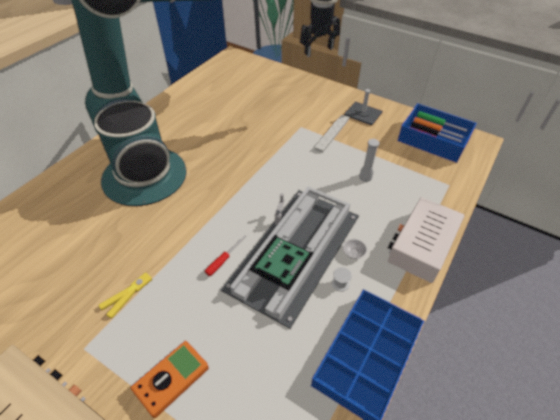

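View pics/top0.png

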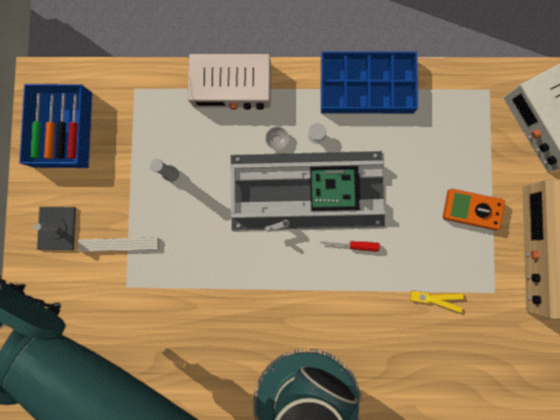

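The top view shows the jig at about cols 231–385, rows 152–231, with +y to the left. The carrier is at about (334,188) and the latch at about (280,226). I'll enlarge this area.

Run:
```python
import cv2
a=cv2.imread("pics/top0.png")[140:245,220:400]
cv2.imwrite("pics/top0z.png",cv2.resize(a,None,fx=4.4,fy=4.4,interpolation=cv2.INTER_CUBIC))
a=cv2.imread("pics/scene0.png")[175:330,210:370]
cv2.imwrite("pics/scene0z.png",cv2.resize(a,None,fx=3.8,fy=3.8,interpolation=cv2.INTER_CUBIC))
```

```text
(no output)
```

View pics/top0z.png

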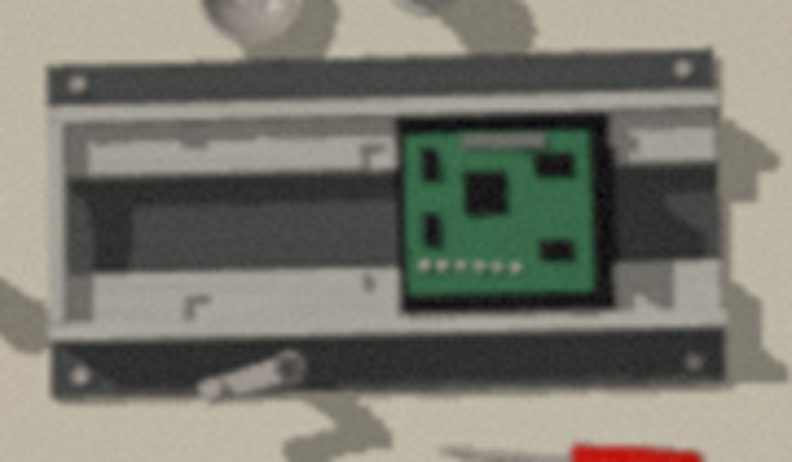

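View pics/scene0z.png

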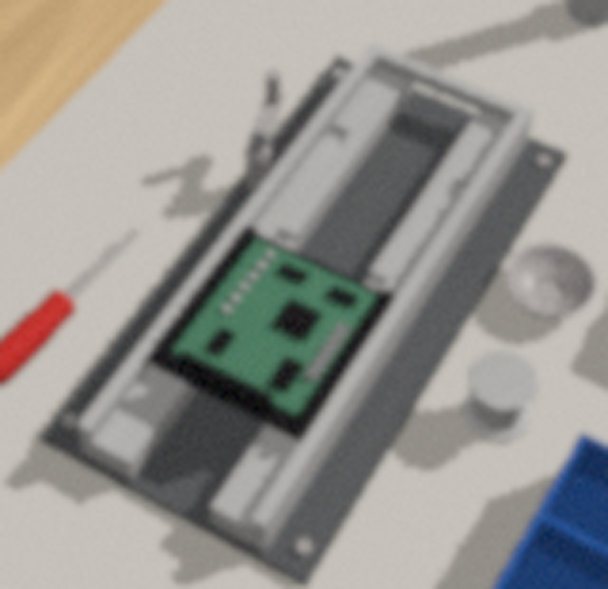

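The latch bar runs from its pivot at zoom (290,368) to its pin end at (212,386), so it's slightly past open (negative angle). The board spans zoom (405–598, 128–297). Next I'll cast these points into world coordinates.

```bash
cat > h.py <<'E'
import numpy as np, cv2
from workcell import arm
def cast(n,uv,z):
    p=arm.camera_params(n);R=p["R"];t=np.array(p["t"]);C=-R.T@t
    uv=np.atleast_2d(np.array(uv,float))
    d=np.c_[(uv[:,0]-p["cx"])/p["fx"],(uv[:,1]-p["cy"])/p["fy"],np.ones(len(uv))]@R
    return C+d*((z-C[2])/d[:,2])[:,None]
def proj(n,X):
    p=arm.camera_params(n);c=np.atleast_2d(X)@np.array(p["R"]).T+p["t"]
    return np.c_[c[:,0]/c[:,2]*p["fx"]+p["cx"],c[:,1]/c[:,2]*p["fy"]+p["cy"]]
zt=lambda uv:(np.array(uv,float)+.5)/4.4-.5+np.array([220,140])
zs=lambda uv:(np.array(uv,float)+.5)/3.8-.5+np.array([210,175])
def rigid(L,W):
    L=np.array(L,float);W=np.array(W)[:,:2];lc=L.mean(0);wc=W.mean(0)
    a,b=(L-lc),(W-wc);th=np.arctan2((a[:,0]*b[:,1]-a[:,1]*b[:,0]).sum(),(a*b).sum())
    R=np.array([[np.cos(th),-np.sin(th)],[np.sin(th),np.cos(th)]])
    return R,wc-R@lc,th,(W-(L@R.T+wc-R@lc))
E
python3 - <<'E'
from h import *
np.set_printoptions(precision=4,suppress=True)
L=[[.105,.210],[.105,-.210],[-.105,-.210],[-.105,.210]]
R,o,th,res=rigid(L,cast("top",zt([(48,67),(712,50),(724,380),(54,400)]),.008))
print("top",o,th,res*1e3)
# scene: corners on base: zoom
Ws=cast("scene",zs([(566,153),(303,583),(43,437),(342,58)]),.008)
R2,o2,th2,res2=rigid(L,Ws); print("scene",o2,th2,res2*1e3)
tojig=lambda X:(np.array(X)[:,:2]-o)@R
print("boardcorners jig",tojig(cast("top",zt([(405,128),(592,123),(598,293),(407,297)]),.045))*1e3)
print("carrier corners jig",tojig(cast("top",zt([(398,118),(606,115),(612,305),(404,312)]),.045))*1e3)
print("pivot",tojig(cast("top",zt([(290,368)]),.054))*1e3,"pin?",tojig(cast("top",zt([(210,388)]),.082))*1e3)
print("pivot scene",tojig(cast("scene",zs([(262,153)]),.054))*1e3,"pin",tojig(cast("scene",zs([(271,80)]),.082))*1e3)
# draw checks
for n in("top","scene"):
    im=cv2.resize(cv2.imread(f"pics/{n}0.png"),None,fx=4,fy=4,interpolation=cv2.INTER_CUBIC)
    def d(x,y,z,c):
        u=(proj(n,[*(R@[x,y]+o),z])[0]+.5)*4-.5; cv2.circle(im,tuple(int(round(k)) for k in u),3,c,-1)
    for x in(-.105,.105):
        for y in(-.21,.21): d(x,y,.008,(0,0,255))
    d(-.092,.06,.052,(255,0,255)); 
    for a in(-.5,-.25,0,.25): d(-.092+.045*np.sin(a),.06+.045*np.cos(a),.082,(0,255,255)); 
    d(.0715,.195,.044,(255,0,0));d(-.0715,.195,.044,(255,0,0))
    for x in(-.0465,):
        d(-.055,.115,.03,(0,200,0));d(-.04,.005,.03,(0,200,0))
    s=proj(n,[*o,.03])[0]*4; x,y=int(s[0])-390,int(s[1])-295
    cv2.imwrite(f"pics/{n}chk.png",im[y:y+590,x:x+790])
E
```

```text
top [0.5689 0.0065] 0.036498036544656345 [[ 0.2116 -1.2006]
 [-1.4955  0.9025]
 [ 1.5046  2.2903]
 [-0.2206 -1.9922]]
scene [0.5735 0.0049] 0.03011026472303645 [[-3.8842 -0.7106]
 [-2.7156 -0.0004]
 [ 2.9299  1.3877]
 [ 3.6699 -0.6768]]
boardcorners jig [[  53.6284  -14.2728]
 [  53.417  -127.9861]
 [ -50.456  -127.7687]
 [ -49.8153  -12.4722]]
carrier corners jig [[  59.9175  -10.1868]
 [  58.0903 -136.6538]
 [ -57.9481 -135.917 ]
 [ -58.8751  -10.3932]]
pivot [[-91.4749  59.206 ]] pin? [[-103.4629  105.7702]]
pivot scene [[-79.9055  50.4801]] pin [[-98.8196  95.801 ]]
```

View pics/topchk.png

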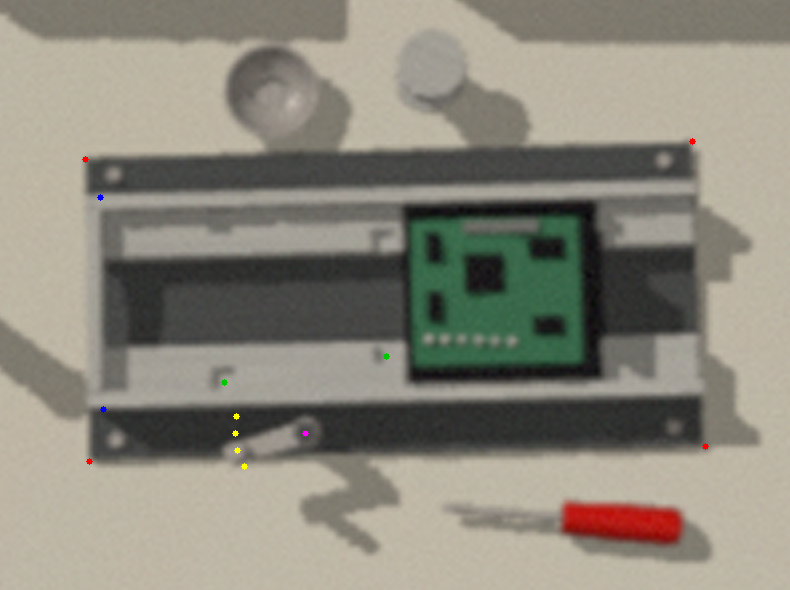

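View pics/scenechk.png

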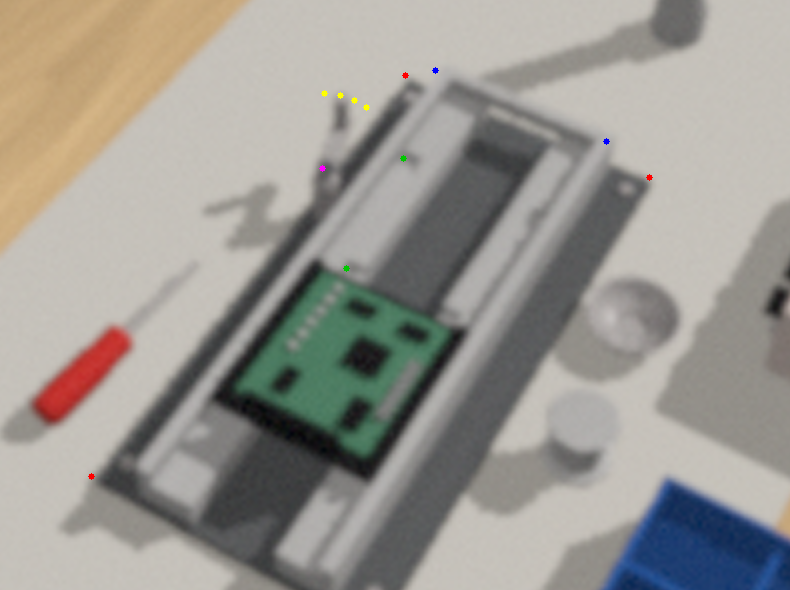

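The two views agree to about 4 mm, and the pivot casts to jig (-91,59) against the given (-92,60). I'll use the mean: origin (0.571, 0.0055), yaw 0.031. The carrier is at jig y ≈ -74, so it needs to slide about 134 mm, which is in range. The latch angle is about -0.25. Now I'll go in behind the wall.

```bash
cat >> h.py <<'E'
from scipy.spatial.transform import Rotation as Ro
O=np.array([.571,.0055]);TH=.031
RJ=np.array([[np.cos(TH),-np.sin(TH)],[np.sin(TH),np.cos(TH)]])
def J(x,y,z): return [*(RJ@[x,y]+O),z]       # jig -> world, tip height z -> use z+.022 for TCP
def Q(p): # jaw direction at world yaw p, tool down
    c,s=np.cos(p),np.sin(p)
    return Ro.from_matrix(np.array([[0,c,s],[0,s,-c],[-1,0,0]])).as_quat()
def jig(P): return RJ.T@(np.array(P)[:2]-O)
def F(): f=np.array(arm.read_force()); return np.r_[RJ.T@f[:2],f[2]]
E
python3 - <<'E'
from h import *
np.set_printoptions(precision=3,suppress=True)
for p in(TH,TH+np.pi,TH-np.pi/2,TH+np.pi/2): print(p,arm.solve_ik(J(0,-.17,.2),Q(p)),arm.solve_ik(J(-.11,.11,.1),Q(p)))
p=TH
if arm.solve_ik(J(0,-.17,.2),Q(p)) is None: p=TH+np.pi
arm.gripper_to(0.0)
arm.move_pose(J(0,-.17,.22),Q(p))
arm.move_straight(J(0,-.17,.066),.15)
arm.hold(.2)
print(arm.read_ee_pos(),F(),arm.read_t(),arm.read_opening())
cv2.imwrite("pics/s1.png",arm.snapshot("scene")[150:350,200:400].repeat(3,0).repeat(3,1))
E
```

```text
0.031 [-0.32  -0.029  1.678 -0.     1.493 -0.351] [ 0.186 -0.258  2.048 -0.     1.352  0.155]
3.1725926535897933 [-0.32  -0.029  1.678 -0.     1.493  2.79 ] None
-1.5397963267948966 [-0.32  -0.029  1.678  0.     1.493  1.219] [ 0.186 -0.258  2.048 -0.     1.352  1.726]
1.6017963267948965 [-0.32  -0.029  1.678 -0.     1.493 -1.922] [ 0.186 -0.258  2.048 -0.     1.352 -1.416]
[ 0.577 -0.165  0.067] [0.596 0.46  0.027] 5.1333 -0.0016156005774462584
```

View pics/s1.png

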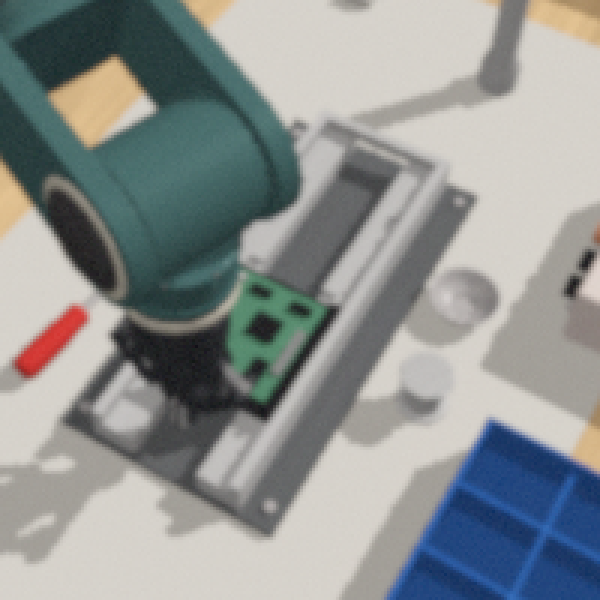

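The fingers are in the gutter behind the wall, at about (180,410), with the carrier untouched. Now I'll feel for contact, then push.

Run:
```python
from h import *
np.set_printoptions(precision=4,suppress=True)
f0=F()
y=-.17;c=None
while y<-.135:
    y+=.003; arm.move_straight(J(0,y,.066),.03); f=F()-f0
    print(jig(arm.read_ee_pos()),f)
    if f[1]<-.6: break
print(arm.read_t())
```

```text
[ 0.     -0.1668] [-0.153  -0.6715 -0.4577]
5.4333
```

```bash
cat >> h.py <<'E'
def FA(n=4):
    a=[]
    for _ in range(n): a.append(F()); arm.hold(.02)
    return np.mean(a,0)
E
python3 - <<'E'
from h import *
np.set_printoptions(precision=4,suppress=True)
f0=FA(); print(f0)
y=-.167;c=None
while y<-.130:
    y+=.003; arm.move_straight(J(0,y,.066),.03); f=FA(3)-f0
    print(jig(arm.read_ee_pos()),f)
    if f[1]<-1: break
print(arm.read_t())
E
```

```text
[-0.0406 -0.0571 -0.2307]
[ 0.     -0.1639] [0.2984 0.0842 0.21  ]
[ 0.     -0.1609] [0.1133 0.2695 0.1023]
[ 0.     -0.1579] [ 0.0891 -0.134   0.0922]
[-0.     -0.1549] [0.032  0.0223 0.0351]
[-0.     -0.1519] [ 0.0596 -0.2174  0.2946]
[-0.     -0.1489] [-0.3479  0.2233  0.14  ]
[-0.     -0.1459] [-0.1863  0.0527  0.3667]
[ 0.     -0.1428] [ 0.0453 -0.1593  0.5198]
[ 0.     -0.1398] [-0.5504 -0.01    0.3278]
[-0.     -0.1368] [ 0.5409 -0.1124 -0.0872]
[-0.     -0.1338] [0.1433 0.2478 0.1029]
[ 0.     -0.1308] [-0.2046  0.4963  0.588 ]
[ 0.     -0.1278] [ 0.1729 -0.3392  0.2063]
9.4
```

Run:
```python
from h import *
cv2.imwrite("pics/s2.png",cv2.resize(arm.snapshot("scene")[180:330,210:370],None,fx=3.7,fy=3.7,interpolation=2))
cv2.imwrite("pics/t2.png",cv2.resize(arm.snapshot("top")[140:245,220:400],None,fx=4.4,fy=4.4,interpolation=2))
```

```text
(no output)
```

View pics/s2.png

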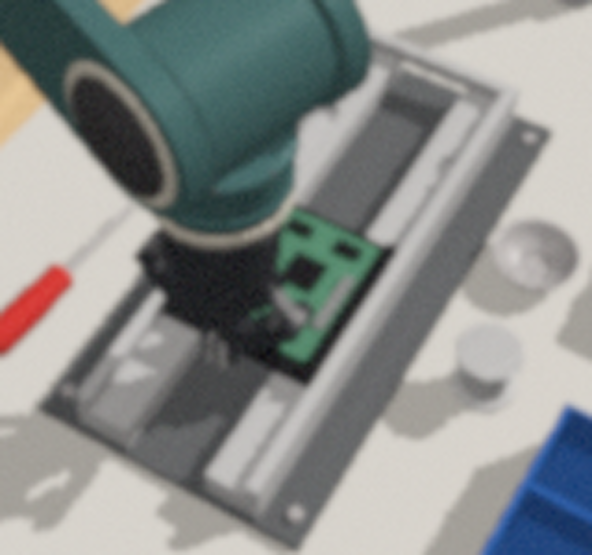

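View pics/t2.png

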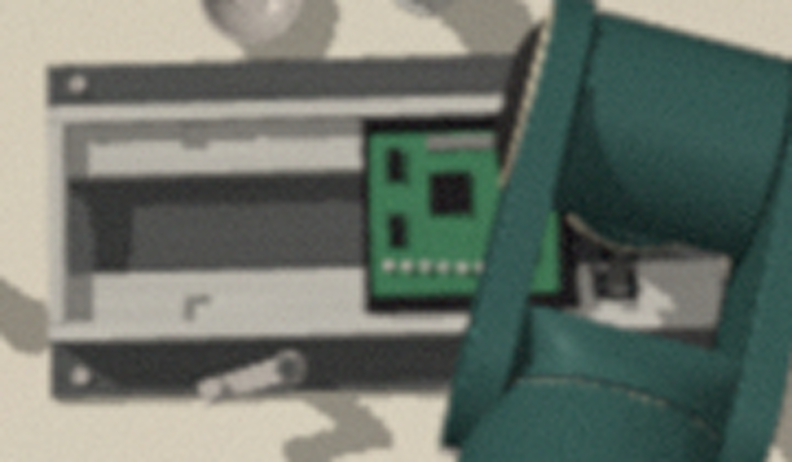

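The carrier is sliding: its front edge went from zoom col 400 to 366, about 20 mm. Friction is too low to show in the static readings. The finger face is at about TCP+10 mm, as expected, so I'll carry on and slow down near the notches.

Run:
```python
from h import *
np.set_printoptions(precision=4,suppress=True)
arm.move_straight(J(0,-.030,.066),.08)
arm.hold(.1);f0=FA(); print(f0)
y=-.030
while y<-.009:
    y+=.0015; arm.move_straight(J(0,y,.066),.02); f=FA(2)
    print(jig(arm.read_ee_pos())[1]*1e3,f)
    if f[1]<-3: break
print(arm.read_t())
cv2.imwrite("pics/s3.png",cv2.resize(arm.snapshot("scene")[180:330,210:370],None,fx=3.7,fy=3.7,interpolation=2))
```

```text
[0.1309 0.2356 0.501 ]
-28.57678032123123 [ 0.1127 -1.7532 -0.1927]
-26.92747833137577 [ 0.569  -1.6562  0.1704]
-25.340969529187145 [ 0.2453 -1.2781 -0.3333]
-23.87538917372184 [ 0.306  -0.5675 -0.3065]
-22.389396250911403 [ 0.512  -0.8657 -0.056 ]
-20.870478959521098 [-0.6352 -0.4496 -0.2307]
-19.38900574305113 [-0.081  -0.2963 -0.5648]
-17.91186660800445 [ 0.1184 -1.0163 -0.6526]
-16.331145784708013 [ 0.0901 -0.0384  0.947 ]
-14.920152424510114 [ 0.4681 -0.3024  0.4053]
-13.460308405811464 [ 0.3715 -1.1091  1.1504]
-13.105311077917147 [  0.0889 -12.0535  -0.1858]
14.4417
```

View pics/s3.png

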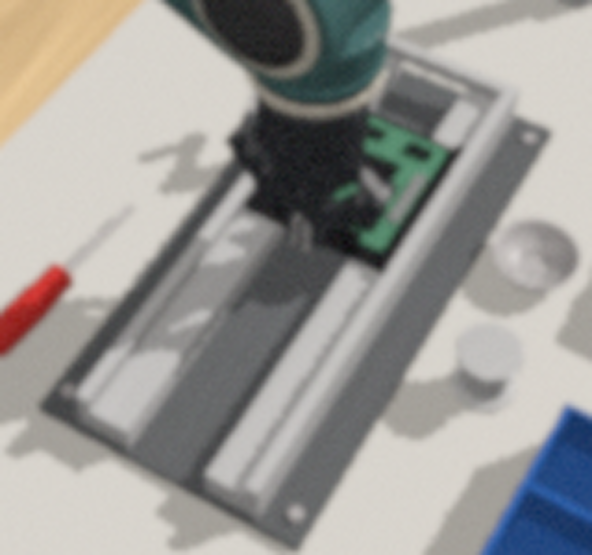

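Firm stop at TCP y = -13 mm with 12 N, within 3 mm of the expected -16, so it looks blocked by the notch wall. I'll back off, rise and look before touching the latch.

Run:
```python
from h import *
arm.move_straight(J(0,-.035,.066),.08)
arm.move_straight(J(0,-.035,.2),.2)
arm.move_pose(J(-.16,-.12,.22),Q(TH))
s=arm.snapshot("scene");t=arm.snapshot("top")
cv2.imwrite("pics/s4r.png",s);cv2.imwrite("pics/t4r.png",t)
cv2.imwrite("pics/s4.png",cv2.resize(s[180:330,210:370],None,fx=3.7,fy=3.7,interpolation=2))
cv2.imwrite("pics/t4.png",cv2.resize(t[140:245,220:400],None,fx=4.4,fy=4.4,interpolation=2))
print(arm.read_t())
```

```text
16.6083
```

View pics/s4.png

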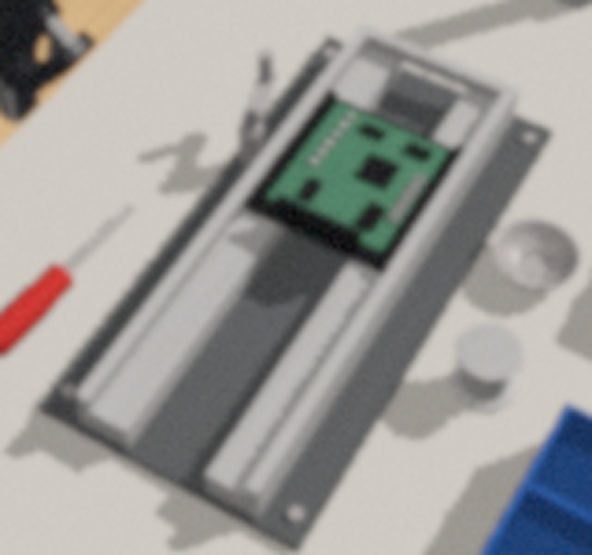

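View pics/t4.png

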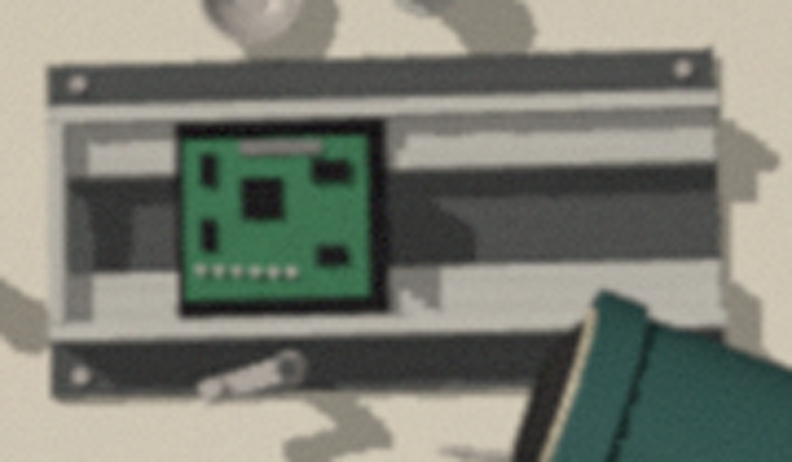

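The carrier is now next to the latch. I'll triangulate the green board's centre from both views, before and after, to check that it dropped 6 mm.

```bash
cat >> h.py <<'E'
def board(t,s):
    out=[]
    for n,im,(r0,r1,c0,c1) in(("top",t,(140,245,220,400)),("scene",s,(175,330,210,370))):
        h=cv2.cvtColor(im,cv2.COLOR_BGR2HSV); m=cv2.inRange(h,(55,70,40),(90,255,255))
        k=np.zeros_like(m);k[r0:r1,c0:c1]=m[r0:r1,c0:c1]
        cs=max(cv2.findContours(k,0,2)[0],key=cv2.contourArea)
        out.append(cv2.boxPoints(cv2.minAreaRect(cs)).mean(0)); last=cv2.minAreaRect(cs)
        if n=="top":print("top rect",last)
    P=[np.array(arm.camera_params(n)["R"]) for n in("top","scene")]
    A=[];
    for n in("top","scene"):
        p=arm.camera_params(n);K=np.array([[p["fx"],0,p["cx"]],[0,p["fy"],p["cy"]],[0,0,1]]);A.append(K@np.c_[p["R"],p["t"]])
    X=cv2.triangulatePoints(A[0],A[1],out[0].astype(float),out[1].astype(float))[:,0];return X[:3]/X[3]
E
python3 - <<'E'
from h import *
for a,b in(("top0","scene0"),("t4r","s4r")):
    X=board(cv2.imread(f"pics/{a}.png"),cv2.imread(f"pics/{b}.png"));print(X,jig(X))
E
```

```text
top rect ((333.0, 188.0), (38.0, 44.0), 90.0)
[ 0.57202342 -0.06336498  0.04055624] [-0.00111155 -0.06886361]
top rect ((282.5, 189.0), (38.0, 43.0), 90.0)
[0.56833007 0.07190033 0.03527389] [-0.00061057  0.06645118]
```

The board centre fell 5.3 mm to z = 0.035 and moved 135 mm. The carrier is at about y = 61 by the front-edge datum, so it's seated. Next is the latch: I'll push the pin around its arc with the tool turning along, tips at z = 58 mm.

```bash
cat >> h.py <<'E'
def lp(a,D,r=.045):
    x=-.092+r*np.sin(a)-D*np.cos(a); y=.06+r*np.cos(a)+D*np.sin(a)
    return J(x,y,.080),Q(np.pi/2-a+TH)
E
python3 - <<'E'
from h import *
np.set_printoptions(precision=3,suppress=True)
print("pin",jig(cast("top",zt([(210,388)]),.082)[0]),"pivot",jig(cast("top",zt([(290,368)]),.054)[0]))
a=-.25
P,q=lp(a,.034)
arm.move_pose([P[0],P[1],.2],q)
arm.move_straight(P,.15)
arm.hold(.1); print(FA())
cv2.imwrite("pics/s5.png",cv2.resize(arm.snapshot("scene")[150:300,210:370],None,fx=3.7,fy=3.7,interpolation=2))
print(arm.read_t(),arm.read_joints())
E
```

```text
pin [-0.106  0.106] pivot [-0.094  0.06 ]
[-0.1    0.299 -0.053]
18.975 [ 0.162 -0.312  2.123  0.     1.329 -1.69 ]
```

View pics/s5.png

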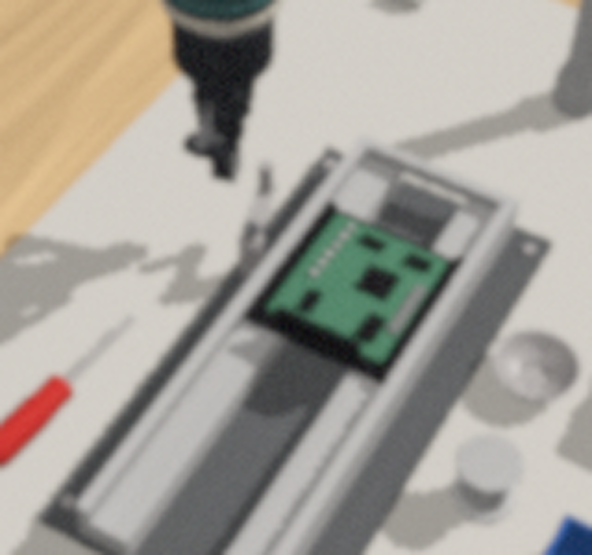

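The fingertip at (222,175) stands on the robot side of the pin at (263,190), clear of it. Pushing along the arc.

Run:
```python
from h import *
np.set_printoptions(precision=3,suppress=True)
f0=FA()
P,q=lp(-.25,.020); arm.move_straight(P,.05)
for a in np.linspace(-.2,1.35,14):
    P,q=lp(a,.017); arm.move_straight(P,.06,attitude=q); f=FA(2)-f0
    print(round(a,2),f,arm.read_t())
    if np.linalg.norm(f)>8: print("STOP");break
s=arm.snapshot("scene")
cv2.imwrite("pics/s6.png",cv2.resize(s[150:300,210:370],None,fx=3.7,fy=3.7,interpolation=2))
```

```text
-0.2 [ 0.266 -0.504 -0.362] 19.7583
-0.08 [ 0.159 -0.29  -0.562] 20.0583
0.04 [ 0.715 -0.021 -0.039] 20.3583
0.16 [ 0.787 -0.319 -0.39 ] 20.6583
0.28 [ 0.562  0.39  -0.359] 20.9583
0.4 [ 0.148 -0.896  0.108] 21.2583
0.52 [ 0.625 -0.058 -0.054] 21.5583
0.63 [ 0.683  0.374 -0.39 ] 21.8583
0.75 [ 0.53  -0.492  0.138] 22.1583
0.87 [ 0.101 -0.618 -0.196] 22.4583
0.99 [ 0.284 -0.609 -0.866] 22.7583
1.11 [ 0.032  0.285 -0.058] 23.0583
1.23 [ 0.587 -0.326  0.135] 23.3583
1.35 [ 0.648 -0.72  -0.426] 23.6583
```

View pics/s6.png

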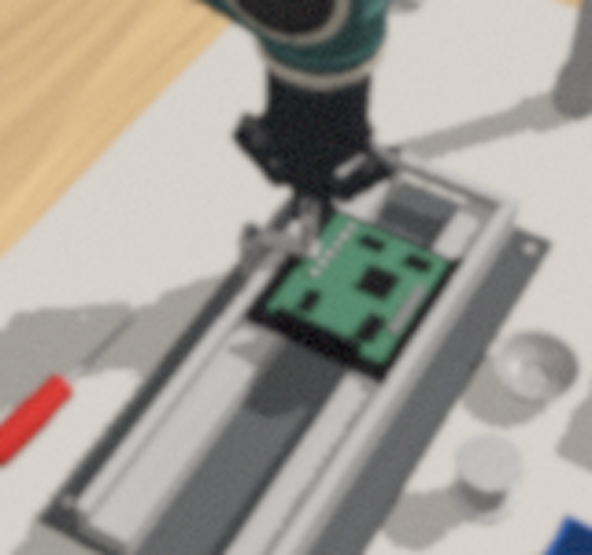

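The latch is following: the bar now reaches over the rim at about (285,245), ahead of the finger. Next come small steps onto the stop.

Run:
```python
from h import *
np.set_printoptions(precision=3,suppress=True)
f0=FA(); a=1.35;D=.017
while a<1.571:
    a=min(a+.05,1.571); P,q=lp(a,D); arm.move_straight(P,.03,attitude=q); f=FA(3)-f0
    print(round(a,2),f)
    if np.linalg.norm(f)>6: print("STOP");break
else:
    while D>.006:
        D-=.001; P,q=lp(a,D); arm.move_straight(P,.02,attitude=q); f=FA(3)-f0
        print(round(D,4),f)
        if np.linalg.norm(f)>6: print("STOP");break
print(arm.read_t())
# retreat
P,q=lp(a,D+.03); arm.move_straight(P,.1); P[2]=.22; arm.move_straight(P,.2)
arm.move_pose(J(-.16,-.12,.22),Q(TH))
s=arm.snapshot("scene");t=arm.snapshot("top")
cv2.imwrite("pics/s7.png",cv2.resize(s[150:300,210:370],None,fx=3.7,fy=3.7,interpolation=2))
cv2.imwrite("pics/t7.png",cv2.resize(t[140:245,220:400],None,fx=4.4,fy=4.4,interpolation=2))
cv2.imwrite("pics/s7r.png",s);cv2.imwrite("pics/t7r.png",t)
print(board(t,s),arm.read_t())
```

```text
1.4 [0.176 0.861 0.932]
1.45 [0.297 0.277 1.207]
1.5 [0.393 1.074 1.069]
1.55 [0.184 1.176 0.38 ]
1.57 [-0.913  5.955  0.559]
STOP
25.275
top rect ((282.358642578125, 189.11746215820312), (37.593345642089844, 43.39677429199219), 88.15238952636719)
[0.568 0.072 0.035] 27.6667
```

View pics/s7.png

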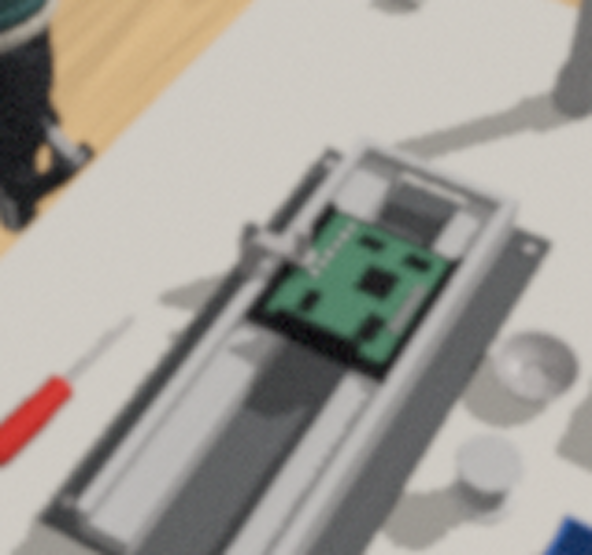

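View pics/t7.png

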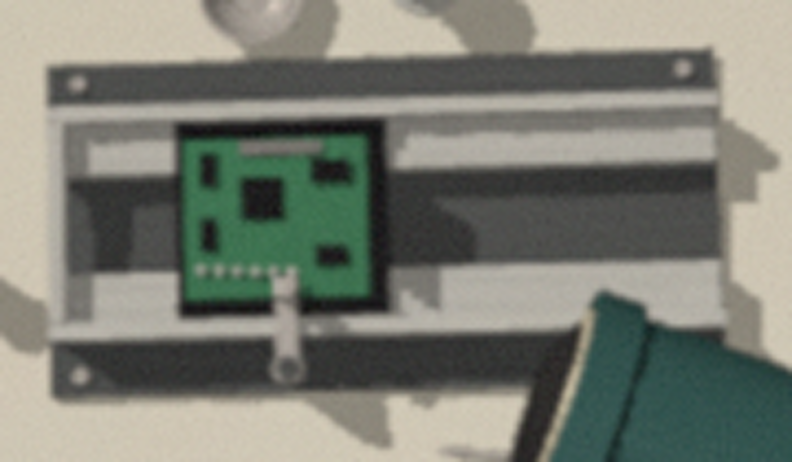

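The bar runs from the pivot at zoom (288,368) to (285,280), square across the rim. The stop was felt at 6 N, the carrier is unchanged and the arm is clear, so I'm handing in.

Run:
```python
from workcell import arm
arm.close_job()
```

```text
the job is handed in; nothing more can be done
```

I pushed the carrier about 135 mm along the rails by its rear wall until it dropped into the notches. Then I pushed the latch pin round its arc to the stop and handed the job in with the arm clear. The last clock reading was about 27.7 s, within the 50 s limit.

- **Carrier:** it came up firmly against the notch wall at 12 N. From the two views, the board centre dropped 5.3 mm against the nominal 6 mm. The carrier's centre is at about jig y = 61 mm, and the seat is at 60 mm with 2 mm of play. It had not moved after the latch was pushed.
- **Latch:** the final pictures show the bar square across the carrier's rim, to within what the pixels can show. The stop was felt at 6 N at a commanded angle of 1.571.
- **Other objects:** the spool, dish, screwdriver and flashlight base looked unmoved in the final close-ups. I didn't check the multimeter, stripper and folding rule again, but the arm worked only around the jig.
- **Disagreement:** the two cameras put the jig about 4 mm apart, so I used the mean. The carrier also stopped about 3 mm beyond the nominal position, which fits that error plus the play.

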